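# Put the lids back on the painted porcelain pots

### The job

Four freshly painted porcelain pots stand on one ware board and their four lids lie on the other: put every lid on the pot it fits, knob up and fully seated in the mouth. Lower the lids on rather than dropping them, keep the pots standing where they are, and leave the cream jug and the egg cup alone.

Things in the scene. Friction and masses are not known exactly. Their poses are not given: they have to be found in the camera images.
- teapot: Teapot: squat round body 106 mm across, spout towards its +y, loop handle towards -y, each reaching 90 mm from the middle. Loose, 0.36 kg, white porcelain with blue shoulder. Rim 88 mm above its foot; mouth: round, 68 mm bore, in an upright collar with a 4.5 mm wall. Origin: centre of the foot's underside, straight below the mouth's centre; z up
- coffee_pot: Coffee pot, the tall one: slender body 86 mm across, spout towards its +y, loop handle towards -y, each reaching 83 mm from the middle. Loose, 0.36 kg, white porcelain with blue shoulder. Rim 130 mm above its foot; mouth: round, 54 mm bore, in an upright collar with a 4.5 mm wall. Origin: centre of the foot's underside, straight below the mouth's centre; z up
- sugar_bowl: Sugar bowl: wide low body 108 mm across, two small ear handles towards its +y and -y, reaching 72 mm from the middle. Loose, 0.27 kg, white porcelain with blue shoulder. Rim 66 mm above its foot; mouth: round, 82 mm bore, in an upright collar with a 4.5 mm wall. Origin: centre of the foot's underside, straight below the mouth's centre; z up
- jam_pot: Jam pot, the smallest: plain round body 66 mm across, no handle or spout. Loose, 0.16 kg, white porcelain with blue shoulder. Rim 60 mm above its foot; mouth: round, 40 mm bore, in an upright collar with a 4.5 mm wall. Origin: centre of the foot's underside, straight below the mouth's centre; z up
- sugar_bowl_lid: Lid of the sugar bowl, 0.095 kg, white with blue ring, flange 94 mm across. Stands knob up on its spigot (76 mm across, 8 mm deep, chamfered), which drops into the mouth; flange then rests on the rim, origin 8 mm below it. Above the origin: dome to 18 mm, round knob to grip 21 mm thick from 27 to 37 mm, top 40 mm. Only the diameter differs between lids. Origin: centre of the underside; z up
- teapot_lid: Lid of the teapot, 0.075 kg, white with blue ring, flange 80 mm across. Stands knob up on its spigot (62 mm across, 8 mm deep, chamfered), which drops into the mouth; flange then rests on the rim, origin 8 mm below it. Above the origin: dome to 18 mm, round knob to grip 21 mm thick from 27 to 37 mm, top 40 mm. Only the diameter differs between lids. Origin: centre of the underside; z up
- coffee_pot_lid: Lid of the coffee pot, 0.055 kg, white with blue ring, flange 66 mm across. Stands knob up on its spigot (48 mm across, 8 mm deep, chamfered), which drops into the mouth; flange then rests on the rim, origin 8 mm below it. Above the origin: dome to 18 mm, round knob to grip 21 mm thick from 27 to 37 mm, top 40 mm. Only the diameter differs between lids. Origin: centre of the underside; z up
- jam_pot_lid: Lid of the jam pot, 0.04 kg, white with blue ring, flange 52 mm across. Stands knob up on its spigot (34 mm across, 8 mm deep, chamfered), which drops into the mouth; flange then rests on the rim, origin 8 mm below it. Above the origin: dome to 18 mm, round knob to grip 21 mm thick from 27 to 37 mm, top 40 mm. Only the diameter differs between lids. Origin: centre of the underside; z up
- cream_jug: cream jug, leave alone: open jug 60 mm across and 72 mm high with a pouring lip (+y) and a handle (-y, 50 mm from the middle), no collar; it takes no lid. It stands loose among the pots on their ware board. Origin: centre of the underside
- egg_cup: egg cup, leave alone: footed open cup 49 mm across and 62 mm high, standing loose among the lids on their ware board. Origin: centre of the underside
There are look-alikes about, which are no part of the job. What is shaped like the coffee_pot but turquoise is not meant. What is shaped like the coffee_pot_lid but pink is not meant.

How it is judged:
By the outcome, as a careful person would: the job done as asked, in the order asked, and still so for the second after the job is handed in, with the robot touching nothing.
It also fails if it takes over 120 s, if anything falls off the work surface, if the arm or the gripper's body presses on something with over 40 N, if the wrist force passes 120 N, or if a joint passes its speed limit or range.

### The arm

A 6-joint arm with a two-finger parallel gripper is mounted at the origin on the work surface. World frame = base frame: x ahead of the robot, y to its left, z up, the work surface at z = 0. Lengths are in m, angles in rad, forces in N, time in s.
With the tool pointing down it reaches from about 0.325 to 0.775 m from the base axis. Payload 9.3 kg.
Tool frame: the origin (TCP) lies at the very end of the fingers, on their centre line; the grasp point (between the pads) lies env.pinch_z behind it (env.pinch_z is the distance from the TCP to the grasp point, in m); z points along the fingers, y is the line along which they close (so a half turn about z gives the same grasp; the last joint's range is limited). The gripper opens to 85 mm and grips with 20 to 120 N. Pads are 22 mm wide; open, the fingers measure 114 mm over their backs; the gripper's body (76 mm by 85 mm) begins 54 mm behind the grasp point. The pads swing forward as they close: fully open they stand 13 mm farther back than shut.
Start: joints at [1.162, 0.259, 0.021, 1.334, 0, 1.418], TCP at [0.139, 0.532, 0.231] pointing down, gripper open.
Joint ranges: [-3.04, 3.04], [-0.91, 1.82], [-1.04, 1.36], [-1.92, 1.95], [-1.52, 1.45], [-3.14, 3.14]. Speed limits (rad/s): [2.22, 2.22, 2.79, 3.14, 3.14, 3.14].

### API

Orientations are given as [roll, pitch, yaw] about the fixed x, y, z axes, in that order (R = Rz(yaw) Ry(pitch) Rx(roll)).
In Python, from rig import env gives the robot as it stands.
- The arm moves only by the tool jog_arm, never from a script. Its argument "targets" is a list of rows, each a list of 7 numbers: the shift along the tool's x, y, z in m, then the turn, a rotation vector about the tool's x, y, z in degrees, then the finger opening in m, from 0 to 0.0854. A call has 1 to 20 rows; each row shifts and turns the commanded pose from where the row before left it, along the tool's axes as they then stand; what a row does not reach is not made up. A row lasts 1/12 s, in which the tool goes at most 41.7 mm and 7.16 degrees, less where a joint would pass 70% of its speed; a pose out of reach is approached as far as the arm can. A call with a gripper value outside its range is refused whole. The fingers move at their own pace and stop on an object; "newtons" is the grip in N (left out, the last holds). Time passes only in rows, so rows that do not move let the fingers close. It gives the time, the measured TCP pose, the force, the opening and the grip force at its end, in the units of the state.
- env.sense(): the state, without advancing time (a new reading comes with each control period).
- env.get_image(name): name is "side" or "top"; returns (picture, depth): 420x560x3 uint8, red, green, blue; 420x560 float32, m along the optical axis (not along the pixel's ray), 0 where there is no reading.
- env.camera_info(name): a dict with "intrinsics" (3x3 intrinsics, pixels), "k1" (the pictures are not rectified: a ray, as slopes to the right and down, at radius r is drawn at 1 + k1 r^2 times it, then the intrinsics apply), "R" (3x3) and "t" (3): a world point X has camera coordinates R X + t. Camera axes: x right, y down, z forward; pixel columns grow to the right and rows downward; lengths in m; the calibration is good to about 2 mm. A picture is of the moment at which its call begins. camera_info takes no time and is no camera call.
- env.sign_off(): hands the job in; it is judged then, once.
The state is a dict: "time": time; "qpos": joint angles; "dq": joint speeds; "tau": joint torques, N m; "eef_pos": TCP position; "tcp_rot": TCP orientation; "contact_force": force on the tool from outside, world axes, zero at the start; "torque": the same for the moment, N m; "gripper_width": finger opening in m; "grasp_force": force on a finger pad.
Only numpy, scipy, OpenCV 4.12 (cv2) and the standard library are available. Lean on these libraries where they do the work, as an engineer would, in place of code of your own. Each camera call takes 0.05 s, during which the arm holds its last target. There are 200 camera calls.

## Working session

There is one attempt and no reset: what is moved stays moved. The work goes in short steps, Python scripts to look and compute and a tool call to move; the robot and the scene stay as the last step left them, time stands still between calls to the robot, and variables do not carry over. Pictures are saved under pics/ and viewed, at most 14 in all, crops included, and the job is handed in when it is done.

Besides the shell and the picture viewer there is one more tool, called after "Call:" as name(argument=value, ...) on one line, values as JSON. jog_arm: Moves the arm, as the interface text tells. Its arguments: {"type":"object","properties":{"targets":{"type":"array","items":{"type":"array","items":{"type":"number"}}},"newtons":{"type":"number"}},"required":["targets"]}

```bash
ls; mkdir -p pics
python3 - <<'E'
from rig import env
import cv2,numpy as np
for n in("top","side"):
    p,d=env.get_image(n); cv2.imwrite(f"pics/{n}0.png",p[...,::-1]); np.savez(f"{n}0.npz",p=p,d=d)
    print(n,env.camera_info(n),(d>0).mean(),d.min(),d.max())
print(env.pinch_z,env.sense())
E
```

```text
pics
top {'intrinsics': array([[459.91203606,   0.        , 275.99715272],
       [  0.        , 459.91203606, 207.50106806],
       [  0.        ,   0.        ,   1.        ]]), 'k1': -0.06979146423120618, 'R': array([[-0.01404686, -0.99990009,  0.00157929],
       [-0.9850234 ,  0.01356638, -0.17188617],
       [ 0.17184757, -0.0039701 , -0.98511555]]), 't': array([-0.07274915,  0.43539125,  1.36184184])} 0.995922619047619 0.0 2.420154
side {'intrinsics': array([[532.46680159,   0.        , 278.49490702],
       [  0.        , 532.46680159, 207.30003324],
       [  0.        ,   0.        ,   1.        ]]), 'k1': 0.010688011167491154, 'R': array([[ 0.91592321, -0.40123578, -0.00972262],
       [-0.28320233, -0.62893698, -0.72404055],
       [ 0.28439605,  0.66591901, -0.68968888]]), 't': array([-0.40049961,  0.08802284,  1.47106299])} 0.9957950680272109 0.0 3.9989717
0.0187 {'time': 0.1, 'qpos': array([ 1.16237105e+00,  2.59159832e-01,  2.08469048e-02,  1.33375019e+00,
       -2.15479754e-07,  1.41822169e+00]), 'dq': array([ 0.00117082, -0.00082136,  0.00290031, -0.00022054, -0.00164929,
       -0.00056357]), 'tau': array([ 5.51243895e-03, -5.56693840e+01,  3.45072305e+01,  1.15222330e-02,
       -8.59412808e-05,  2.74135760e-05]), 'eef_pos': array([0.13907249, 0.53185339, 0.23071728]), 'tcp_rot': array([-3.14034054e+00, -1.92318459e-04,  2.88574190e+00]), 'contact_force': array([-0.14524863,  0.1622581 , -0.50165225]), 'torque': array([-0.0481545 ,  0.06016575,  0.02918438]), 'grasp_force': 0.0, 'gripper_width': 0.085493376808412}
```

View pics/top0.png

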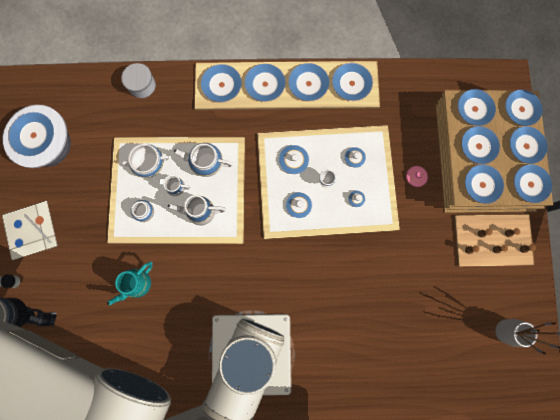

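View pics/side0.png

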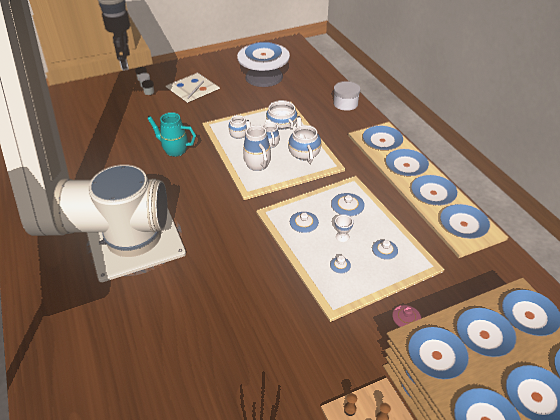

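The top view shows the pots' board with a sugar bowl (145,160), teapot (205,158), cream jug (174,185), jam pot (142,210) and coffee pot (198,207). The lids' board has blue-ringed lids at (293,158), (355,157), (298,205) and (357,198), and the egg cup at (327,177). The look-alikes are off the boards: a turquoise pot at (132,285) and a pink lid at (417,176). The side view agrees. Next I measure.

```bash
cat > h.py <<'E'
import numpy as np,cv2
from rig import env
def rays(n,uv):
    c=env.camera_info(n)
    s=cv2.undistortPoints(np.float64(uv).reshape(-1,1,2),c["intrinsics"],np.array([c["k1"],0,0,0.]))[:,0]
    return c,np.c_[s,np.ones(len(s))]
def cloud(n,d):
    v,u=np.indices(d.shape); c,s=rays(n,np.c_[u.ravel(),v.ravel()])
    P=(s*d.reshape(-1,1)-c["t"])@c["R"]; P[d.ravel()==0]=np.nan
    return P.reshape(*d.shape,3)
def onplane(n,uv,z):
    c,s=rays(n,uv); o=-c["R"].T@c["t"]; w=s@c["R"]
    return o+w*((z-o[2])/w[:,2])[:,None]
def circ(p):
    A=np.c_[2*p,np.ones(len(p))]; x=np.linalg.lstsq(A,(p**2).sum(1),rcond=None)[0]
    return x[0],x[1],np.sqrt(x[2]+x[0]**2+x[1]**2)
E
python3 - <<'E'
from h import *
for n in("top","side"):
    f=np.load(n+"0.npz"); P=cloud(n,f["d"]); 
    if n=="top":
        for v,u in((130,125),(220,170),(180,240),(220,300),(145,320),(180,380),(300,330)): print("plane",u,v,P[v,u].round(4))
    x,y,z=P[...,0],P[...,1],P[...,2]
    m=((x>.3)&(x<.72)&(y>-.42)&(y<.42)&(z>.022)&(z<.2)).astype(np.uint8)
    k,l,st,ce=cv2.connectedComponentsWithStats(m)
    for i in range(1,k):
        if st[i,4]<25: continue
        q=P[l==i]; zt=np.nanpercentile(q[:,2],98); top=q[q[:,2]>zt-.006]
        print(n,ce[i].round(),st[i,4],"zmax",zt.round(4),"mean xy",q[:,:2].mean(0).round(4),"ext",np.ptp(q[:,:2],0).round(3),"topmean",top.mean(0).round(4),len(top))
im=cv2.imread("pics/top0.png")
cv2.imwrite("pics/crop1.png",cv2.resize(im[125:250,105:255],None,fx=4.6,fy=4.6,interpolation=cv2.INTER_CUBIC))
cv2.imwrite("pics/crop2.png",cv2.resize(im[125:240,255:430],None,fx=4.5,fy=4.5,interpolation=cv2.INTER_CUBIC))
E
```

```text
plane 125 130 [0.7024 0.4074 0.0031]
plane 170 220 [0.4038 0.2494 0.0135]
plane 240 180 [0.5267 0.0323 0.0169]
plane 300 220 [ 0.3983 -0.1523  0.0148]
plane 320 145 [ 0.6385 -0.2217  0.0128]
plane 380 180 [ 0.5218 -0.407   0.0133]
plane 330 300 [ 0.1541 -0.238   0.0058]
top [204. 159.] 910 zmax 0.1022 mean xy [0.5804 0.137 ] ext [0.102 0.174] topmean [0.5849 0.1471 0.0999] 130
top [145. 160.] 722 zmax 0.082 mean xy [0.5857 0.3217] ext [0.105 0.142] topmean [0.5834 0.3221 0.0794] 108
top [293. 159.] 640 zmax 0.0517 mean xy [ 0.5886 -0.1349] ext [0.092 0.091] topmean [ 0.5892 -0.1346  0.0505] 37
top [355. 157.] 324 zmax 0.0536 mean xy [ 0.5938 -0.3273] ext [0.065 0.067] topmean [ 0.5951 -0.3273  0.0522] 30
top [327. 177.] 220 zmax 0.0781 mean xy [ 0.5225 -0.2349] ext [0.05 0.05] topmean [ 0.5189 -0.2325  0.0751] 44
top [174. 185.] 324 zmax 0.0887 mean xy [0.5038 0.2293] ext [0.056 0.087] topmean [0.5061 0.2381 0.0854] 75
top [356. 198.] 208 zmax 0.0544 mean xy [ 0.4606 -0.3253] ext [0.05  0.051] topmean [ 0.4613 -0.3263  0.0523] 28
top [298. 205.] 483 zmax 0.0523 mean xy [ 0.4441 -0.1471] ext [0.079 0.077] topmean [ 0.4448 -0.1472  0.0512] 33
top [198. 210.] 792 zmax 0.1439 mean xy [0.4213 0.1481] ext [0.081 0.162] topmean [0.4252 0.1469 0.1422] 110
top [143. 211.] 320 zmax 0.076 mean xy [0.4267 0.3241] ext [0.065 0.065] topmean [0.4286 0.3253 0.0731] 55
side [275. 135.] 3277 zmax 0.1391 mean xy [0.5095 0.1912] ext [0.253 0.34 ] topmean [0.4278 0.1463 0.1387] 141
side [346. 211.] 900 zmax 0.0751 mean xy [ 0.5671 -0.176 ] ext [0.144 0.172] topmean [ 0.521  -0.2399  0.0732] 90
side [304. 222.] 459 zmax 0.0516 mean xy [ 0.4444 -0.1573] ext [0.079 0.08 ] topmean [ 0.4464 -0.1546  0.0506] 36
side [385. 249.] 373 zmax 0.0539 mean xy [ 0.594  -0.3366] ext [0.067 0.068] topmean [ 0.5956 -0.3334  0.0516] 38
side [340. 264.] 266 zmax 0.0543 mean xy [ 0.4617 -0.336 ] ext [0.051 0.054] topmean [ 0.4634 -0.3331  0.0522] 34
```

View pics/crop1.png

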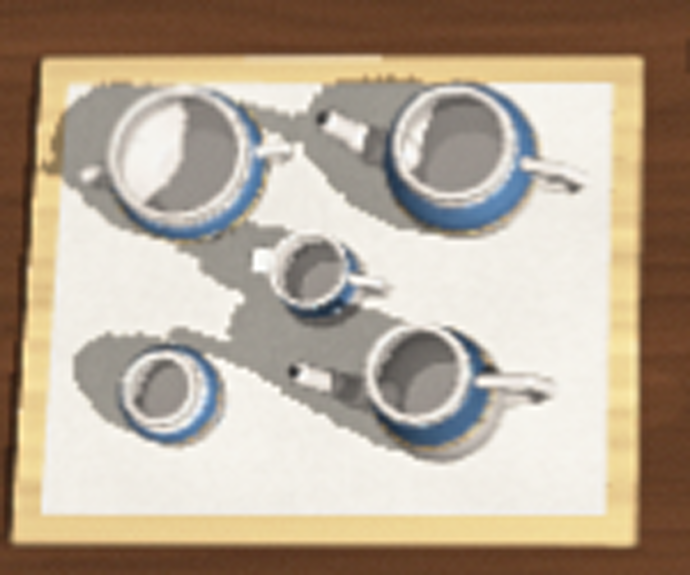

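View pics/crop2.png

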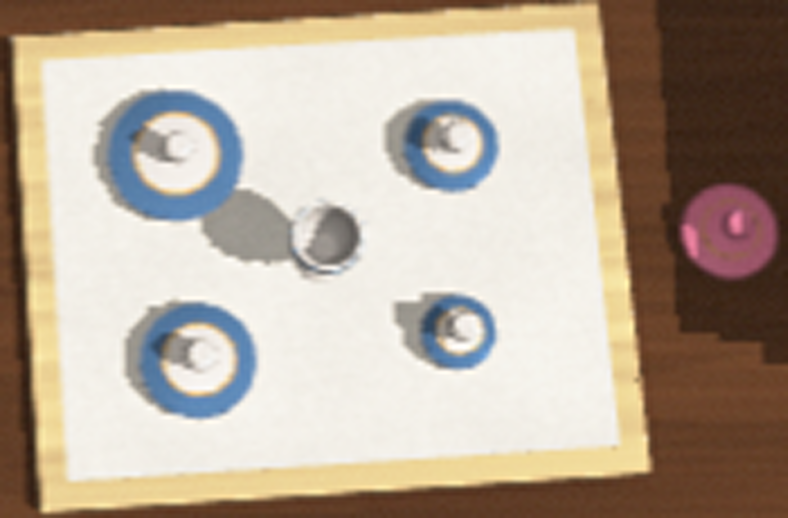

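Sizes match: lids 92/78/65/50 mm across at (293,158), (298,205), (355,157) and (357,198) are the sugar, teapot, coffee and jam lids. Pot rim heights also fit, and all four lids lie knob up. The two cameras' depth points differ by about 7 mm in y, so I'll compare rays cast onto known planes.

```bash
cat > meas.py <<'E'
from h import *
B=.0142
LID={"sugar":(.589,-.135,.094),"tea":(.4445,-.147,.080),"coffee":(.594,-.327,.066),"jam":(.461,-.326,.052)}
POT={"sugar":(.5834,.322,.066,.082),"tea":(.585,.147,.088,.068),"coffee":(.4255,.147,.130,.054),"jam":(.4286,.325,.060,.040)}
def blue(p):
    h=cv2.cvtColor(p,cv2.COLOR_RGB2HSV); return (h[...,0]>95)&(h[...,0]<125)&(h[...,1]>90)
def lids(n,p,L=LID,base=B):
    m=blue(p); v,u=np.nonzero(m); X=onplane(n,np.c_[u,v],base+.010)
    for k,(x,y,D) in L.items():
        s=np.hypot(X[:,0]-x,X[:,1]-y)<D/2+.012
        mk=np.zeros(m.shape,np.uint8); mk[v[s],u[s]]=1
        c=max(cv2.findContours(mk,cv2.RETR_EXTERNAL,cv2.CHAIN_APPROX_NONE)[0],key=cv2.contourArea)
        h=cv2.convexHull(c)[:,0]; e=cv2.fitEllipse(c)
        C=onplane(n,c[:,0],base+.010)[:,:2]; a,b,r=circ(C)
        print(n,"lid",k,"%.4f %.4f r=%.4f (want %.4f)"%(a,b,r,D/2),"px",np.round(e[0],1))
def rims(n,d,Q=POT):
    P=cloud(n,d)
    for k,(x,y,hh,bore) in Q.items():
        rad=np.hypot(P[...,0]-x,P[...,1]-y-(0 if n=="top" else -.007))
        s=(abs(P[...,2]-B-hh)<.009)&(abs(rad-bore/2-.002)<.012)
        v,u=np.nonzero(s); C=onplane(n,np.c_[u,v],B+hh)[:,:2]
        for _ in range(4):
            a,b,r=circ(C); e=np.hypot(C[:,0]-a,C[:,1]-b)-r; C=C[abs(e)<max(2*e.std(),.002)]
        print(n,"pot",k,"%.4f %.4f r=%.4f (want %.4f)"%(a,b,r,bore/2+.00225),len(C),"dz %.4f"%(np.median(P[s][:,2])-B-hh))
E
python3 - <<'E'
from meas import *
for n in("top","side"):
    f=np.load(n+"0.npz"); lids(n,f["p"]); rims(n,f["d"]); c=env.camera_info(n); print(n,(-c["R"].T@c["t"]).round(3))
E
```

```text
top lid sugar 0.5897 -0.1358 r=0.0438 (want 0.0470) px [293.5 159.2]
top lid tea 0.4446 -0.1483 r=0.0368 (want 0.0400) px [298.5 204.7]
top lid coffee 0.5945 -0.3288 r=0.0298 (want 0.0330) px [354.8 157. ]
top lid jam 0.4617 -0.3280 r=0.0231 (want 0.0260) px [356.5 198.5]
top pot sugar 0.5849 0.3210 r=0.0428 (want 0.0433) 158 dz -0.0029
top pot tea 0.5824 0.1356 r=0.0362 (want 0.0363) 110 dz -0.0032
top pot coffee 0.4246 0.1483 r=0.0290 (want 0.0292) 124 dz -0.0026
top pot jam 0.4290 0.3287 r=0.0222 (want 0.0222) 80 dz -0.0030
top [ 0.194 -0.073  1.417]
side lid sugar 0.5951 -0.1375 r=0.0315 (want 0.0470) px [347.4 201. ]
side lid tea 0.4477 -0.1499 r=0.0268 (want 0.0400) px [303.6 220.2]
side lid coffee 0.5981 -0.3323 r=0.0206 (want 0.0330) px [385.3 246.8]
side lid jam 0.4624 -0.3331 r=0.0170 (want 0.0260) px [340.1 264.1]
side pot sugar 0.5851 0.3124 r=0.0431 (want 0.0433) 124 dz -0.0047
side pot tea 0.5825 0.1272 r=0.0363 (want 0.0363) 133 dz -0.0040
side pot coffee 0.4255 0.1402 r=0.0296 (want 0.0292) 105 dz -0.0045
side pot jam 0.4298 0.3175 r=0.0228 (want 0.0222) 71 dz -0.0055
side [-0.027 -1.085  1.074]
```

Run:
```python
from meas import *
for n in("top","side"):
    f=np.load(n+"0.npz"); P=cloud(n,f["d"]).reshape(-1,3); p=f["p"].reshape(-1,3).astype(int)
    bright=(p.min(1)>190)
    for nm,(a,b,c,d),m in (("potboard",(.36,.66,.05,.4),bright),("lidboard",(.38,.66,-.4,-.1),bright),("table-mid",(.1,.3,-.3,-.1),p.max(1)<130),("gap",(.4,.6,-.01,.015),p.max(1)<130),("far",(.7,.8,0.1,.3),p.max(1)<130)):
        s=(P[:,0]>a)&(P[:,0]<b)&(P[:,1]>c)&(P[:,1]<d)&m&(abs(P[:,2])<.03)
        print(n,nm,s.sum(),np.round(np.nanpercentile(P[s][:,2],(10,50,90)),4) if s.sum() else "")
# triangulate rim centres
T={"sugar":(.5849,.3210,.5851,.3124,.066),"tea":(.5824,.1356,.5825,.1272,.088),"coffee":(.4246,.1483,.4255,.1402,.130),"jam":(.4290,.3287,.4298,.3175,.060)}
o={n:-env.camera_info(n)["R"].T@env.camera_info(n)["t"] for n in("top","side")}
for k,(a,b,c,d,h) in T.items():
    A=np.zeros((3,3));y=np.zeros(3)
    for n,q in(("top",(a,b,B+h)),("side",(c,d,B+h))):
        w=np.array(q)-o[n];w/=np.linalg.norm(w);M=np.eye(3)-np.outer(w,w);A+=M;y+=M@o[n]
    X=np.linalg.solve(A,y); print(k,X.round(4),"board z",(X[2]-h).round(4))
```

```text
top potboard 4814 [0.009  0.013  0.0171]
top lidboard 6023 [0.0086 0.0126 0.0168]
top table-mid 4308 [-0.0039 -0.0001  0.0037]
top gap 495 [-0.0033  0.      0.0039]
top far 1559 [-0.0038  0.0001  0.0044]
side potboard 2836 [0.0093 0.0124 0.0159]
side lidboard 6551 [0.01   0.0129 0.0163]
side table-mid 4471 [-0.003  -0.0001  0.0029]
side gap 232 [-0.0024  0.0002  0.0036]
side far 882 [-0.0031  0.0002  0.0036]
sugar [0.5884 0.3229 0.0727] board z 0.0067
tea [0.5858 0.1365 0.0948] board z 0.0068
coffee [0.4273 0.1491 0.1375] board z 0.0075
jam [0.4324 0.3312 0.0646] board z 0.0046
```

Board top is z≈0.0128 from depth in both cameras, with the table reading 0. The y mismatch is calibration error, so I'll use the gripper as a reference. First I turn the fingers to close along world y and go over the teapot lid.

Call:
jog_arm(targets=[[0,0,0,0,0,-4.9,0.06],[0,0,0,0,0,-4.9,0.06],[0,0,0,0,0,-4.9,0.06],[-0.026,-0.0235,0,0,0,0,0.06],[-0.026,-0.0235,0,0,0,0,0.06],[-0.026,-0.0235,0,0,0,0,0.06],[-0.026,-0.0235,0,0,0,0,0.06],[-0.026,-0.0235,0,0,0,0,0.06],[-0.026,-0.0235,0,0,0,0,0.06],[-0.026,-0.0235,0,0,0,0,0.06],[-0.026,-0.0235,0,0,0,0,0.06],[-0.026,-0.0235,0,0,0,0,0.06],[-0.026,-0.0235,0,0,0,0,0.06],[-0.026,-0.0235,0,0,0,0,0.06],[-0.026,-0.0235,0,0,0,0,0.06]], newtons=25)

```text
time: 1.35
eef_pos: [0.4523, 0.2488, 0.2311]
tcp_rot: [-3.141, -0.0, -3.141]
contact_force: [0.6, 0.2, 0.2]
gripper_width: 0.0597
grasp_force: 0.0
```

Call:
jog_arm(targets=[[0.001,-0.033,0,0,0,0,0.06],[0.001,-0.033,0,0,0,0,0.06],[0.001,-0.033,0,0,0,0,0.06],[0.001,-0.033,0,0,0,0,0.06],[0.001,-0.033,0,0,0,0,0.06],[0.001,-0.033,0,0,0,0,0.06],[0.001,-0.033,0,0,0,0,0.06],[0.001,-0.033,0,0,0,0,0.06],[0,-0.033,0,0,0,0,0.06],[0,-0.033,0.03,0,0,0,0.06],[0,-0.033,0.03,0,0,0,0.06],[0,-0.033,0.03,0,0,0,0.06],[0,0,0.03,0,0,0,0.06],[0,0,0.015,0,0,0,0.06],[0,0,0,0,0,0,0.06]])

```text
time: 2.6
eef_pos: [0.4416, -0.1388, 0.0989]
tcp_rot: [3.139, -0.006, 3.141]
contact_force: [-0.4, 0.6, -0.1]
gripper_width: 0.0598
grasp_force: 0.0
```

Run:
```python
from h import *
out=[]
for n in("top","side"):
    p,d=env.get_image(n); np.savez(f"{n}1.npz",p=p,d=d)
    c=env.camera_info(n);e=env.sense()["eef_pos"];X=c["R"]@e+c["t"]; s=X[:2]/X[2]; s=s*(1+c["k1"]*(s@s)); uv=c["intrinsics"][:2,:2]@s+c["intrinsics"][:2,2]
    print(n,e.round(4),"TCP at px",uv.round(1)); u,v=uv.round().astype(int)
    q=p[v-50:v+40,u-60:u+60,::-1].copy(); q=cv2.resize(q,None,fx=5,fy=5,interpolation=cv2.INTER_CUBIC)
    cv2.drawMarker(q,tuple(((uv-[u-60,v-50])*5+2).astype(int).tolist()),(0,0,255),cv2.MARKER_CROSS,14,1); out.append(cv2.resize(q,(400,300)))
cv2.imwrite("pics/grip1.png",np.hstack(out))
```

```text
top [ 0.4426 -0.1389  0.1009] TCP at px [296.6 200.7]
side [ 0.4435 -0.1391  0.1023] TCP at px [301.  198.3]
```

View pics/grip1.png

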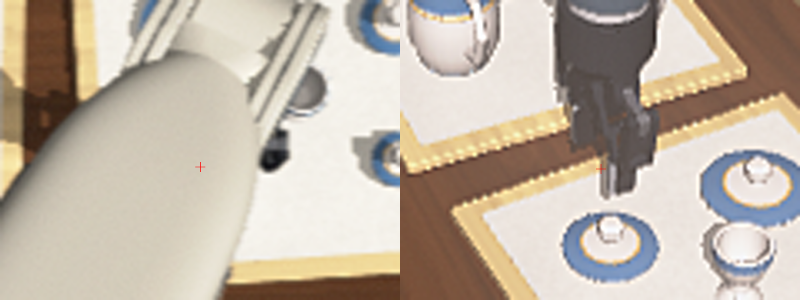

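The side crop shows the open fingers just above the teapot lid, with the tips about 4 px lower than the calibration predicts. So the side view's y is biased low and the top view is the better one. The squeeze on the knob will give the exact y.

Call:
jog_arm(targets=[[-0.001,-0.009,0,0,0,0,0.06],[0,0,0.02,0,0,0,0.06],[0,0,0.02,0,0,0,0.06],[0,0,0.015,0,0,0,0.06],[0,0,0.008,0,0,0,0.06],[0,0,0,0,0,0,0.06],[0,0,0,0,0,0,0.06]])

```text
time: 3.28
eef_pos: [0.4453, -0.1485, 0.0401]
tcp_rot: [-3.141, 0.001, -3.14]
contact_force: [-1.0, -0.2, -0.1]
gripper_width: 0.0597
grasp_force: 0.0
```

Call:
jog_arm(targets=[[0,0,0.005,0,0,0,0.06],[0,0,0,0,0,0,0.035],[0,0,0,0,0,0,0.028],[0,0,0,0,0,0,0.024],[0,0,0,0,0,0,0.021],[0,0,0,0,0,0,0.012],[0,0,0,0,0,0,0.012],[0,0,0,0,0,0,0.012],[0,0,0,0,0,0,0.012],[0,0,0,0,0,0,0.012]])

```text
time: 4.12
eef_pos: [0.4449, -0.1484, 0.0347]
tcp_rot: [-3.141, 0.001, -3.141]
contact_force: [-1.1, -0.6, 6.0]
gripper_width: 0.0193
grasp_force: 24.4
```

Call:
jog_arm(targets=[[0,0,-0.003,0,0,0,0.012],[0,0,-0.015,0,0,0,0.012],[0,0,-0.02,0,0,0,0.012],[0,0,-0.03,0,0,0,0.012],[0,0,-0.03,0,0,0,0.012],[0,0,-0.03,0,0,0,0.012],[0,0,-0.03,0,0,0,0.012],[0,0,0,0,0,0,0.012],[0,0,0,0,0,0,0.012]])

```text
time: 4.87
eef_pos: [0.4453, -0.1484, 0.1935]
tcp_rot: [-3.14, 0.003, -3.141]
contact_force: [0.6, -0.7, -1.6]
gripper_width: 0.0192
grasp_force: 24.6
```

Run:
```python
from h import *
n="side"; p,d=env.get_image(n); np.savez("side2.npz",p=p,d=d); s=env.sense(); print(s["eef_pos"].round(4),s["gripper_width"])
c=env.camera_info(n);X=c["R"]@s["eef_pos"]+c["t"]; q=X[:2]/X[2]; u,v=(c["intrinsics"][:2,:2]@q+c["intrinsics"][:2,2]).astype(int); print(u,v)
cv2.imwrite("pics/lift1.png",cv2.resize(p[v-50:v+60,u-70:u+70,::-1],None,fx=5,fy=5,interpolation=cv2.INTER_CUBIC))
```

```text
[ 0.4446 -0.1481  0.1922] 0.01911988661476554
303 174
```

View pics/lift1.png

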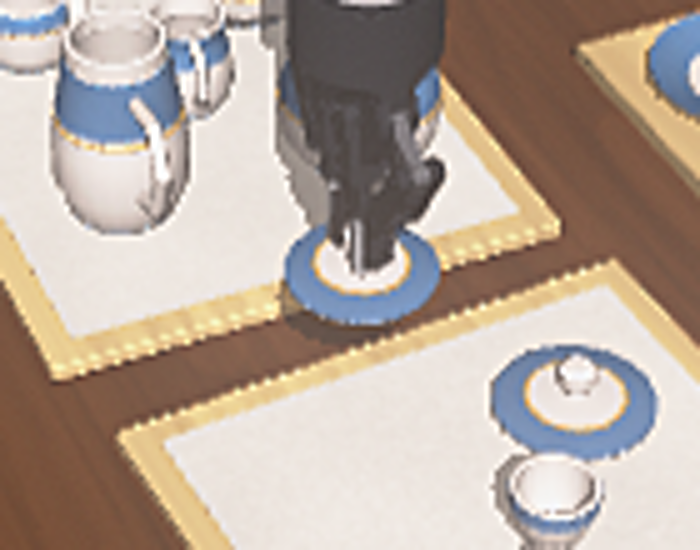

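The teapot lid is held level, with its blue ring at about (363,275) in the crop. The squeeze put it at y=-0.148, which matches the top view exactly, so I trust the top view. Next I carry it over the teapot at (0.5826, 0.1358).

Call:
jog_arm(targets=[[-0.0138,0.0284,0,0,0,0,0.012],[-0.0138,0.0284,0,0,0,0,0.012],[-0.0138,0.0284,0,0,0,0,0.012],[-0.0138,0.0284,0,0,0,0,0.012],[-0.0138,0.0284,0,0,0,0,0.012],[-0.0138,0.0284,0,0,0,0,0.012],[-0.0138,0.0284,0,0,0,0,0.012],[-0.0138,0.0284,0,0,0,0,0.012],[-0.0138,0.0284,0,0,0,0,0.012],[-0.0138,0.0284,0,0,0,0,0.012],[0,0,0,0,0,0,0.012],[0,0,0,0,0,0,0.012],[0,0,0,0,0,0,0.012]])

```text
time: 6.0
eef_pos: [0.5817, 0.1359, 0.1906]
tcp_rot: [-3.141, -0.003, -3.14]
contact_force: [0.1, -0.4, -0.2]
gripper_width: 0.0196
grasp_force: 24.7
```

Call:
jog_arm(targets=[[-0.001,0,0.02,0,0,0,0.012],[0,0,0.02,0,0,0,0.012],[0,0,0.015,0,0,0,0.012],[0,0,0.006,0,0,0,0.012],[0,0,0,0,0,0,0.012],[0,0,0,0,0,0,0.012]])

```text
time: 6.5
eef_pos: [0.5834, 0.1353, 0.1316]
tcp_rot: [-3.142, -0.0, 3.141]
contact_force: [-0.3, 0.5, -1.2]
gripper_width: 0.0194
grasp_force: 24.7
```

Run:
```python
from h import *
s=env.sense(); print(s["eef_pos"].round(4)); o=[]
for n in("top","side"):
    p,d=env.get_image(n); np.savez(n+"3.npz",p=p,d=d)
    c=env.camera_info(n);X=c["R"]@s["eef_pos"]+c["t"]; q=X[:2]/X[2]; u,v=(c["intrinsics"][:2,:2]@q+c["intrinsics"][:2,2]).astype(int); print(n,u,v)
    o.append(cv2.resize(p[v-40:v+40,u-40:u+40,::-1],(400,400),interpolation=cv2.INTER_CUBIC))
cv2.imwrite("pics/over1.png",np.hstack(o))
```

```text
[0.5834 0.1353 0.1316]
top 201 152
side 303 123
```

View pics/over1.png

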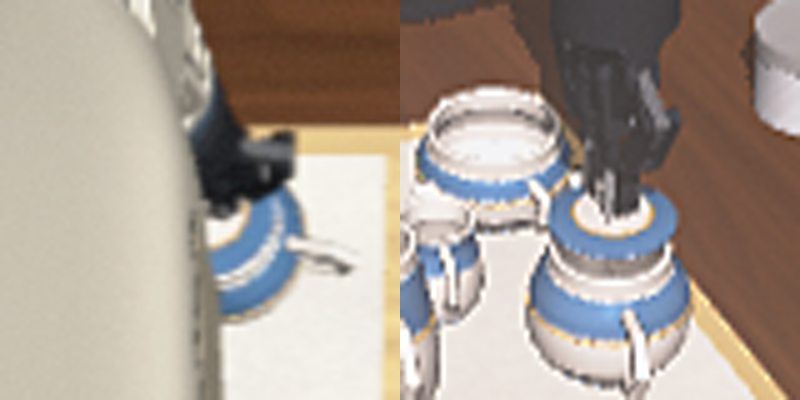

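The crop shows the lid centred over the teapot's collar, at about (614,225) against (612,262). I'll lower it gently and watch the force.

Call:
jog_arm(targets=[[0,0,0.004,0,0,0,0.012],[0,0,0.004,0,0,0,0.012],[0,0,0.003,0,0,0,0.012],[0,0,0.002,0,0,0,0.012],[0,0,0,0,0,0,0.012]])

```text
time: 7.02
eef_pos: [0.5832, 0.136, 0.1176]
tcp_rot: [-3.141, -0.001, -3.141]
contact_force: [0.0, -0.5, -1.1]
gripper_width: 0.0196
grasp_force: 24.7
```

Call:
jog_arm(targets=[[0,0,0.0015,0,0,0,0.012],[0,0,0.0012,0,0,0,0.012],[0,0,0,0,0,0,0.012]])

```text
time: 7.27
eef_pos: [0.5834, 0.136, 0.1153]
tcp_rot: [-3.142, -0.0, -3.141]
contact_force: [0.1, 0.3, -0.7]
gripper_width: 0.0197
grasp_force: 24.7
```

Call:
jog_arm(targets=[[0,0,0.001,0,0,0,0.012],[0,0,0.001,0,0,0,0.012],[0,0,0,0,0,0,0.012]])

```text
time: 7.52
eef_pos: [0.5837, 0.136, 0.1147]
tcp_rot: [3.141, 0.002, -3.141]
contact_force: [-2.6, 0.3, 8.7]
gripper_width: 0.0193
grasp_force: 25.4
```

Contact came at exactly the expected height (0.1147), so the lid is seated. I release and go to the sugar bowl lid at (0.590,-0.136).

Call:
jog_arm(targets=[[0,0,0,0,0,0,0.022],[0,0,0,0,0,0,0.028],[0,0,0,0,0,0,0.045],[0,0,0,0,0,0,0.05],[0,0,-0.01,0,0,0,0.05],[0,0,-0.03,0,0,0,0.05],[0,0,-0.03,0,0,0,0.05],[-0.0007,-0.03,0,0,0,0,0.06],[-0.0007,-0.03,0,0,0,0,0.06],[-0.0007,-0.03,0,0,0,0,0.06],[-0.0007,-0.03,0,0,0,0,0.06],[-0.0007,-0.03,0,0,0,0,0.06],[-0.0007,-0.03,0,0,0,0,0.06],[-0.0007,-0.03,0,0,0,0,0.06],[-0.0007,-0.03,0.02,0,0,0,0.06],[-0.0007,-0.032,0.03,0,0,0,0.06],[0,0,0.03,0,0,0,0.06],[0,0,0.02,0,0,0,0.06],[0,0,0,0,0,0,0.06],[0,0,0,0,0,0,0.06]])

```text
time: 9.18
eef_pos: [0.5896, -0.1344, 0.0851]
tcp_rot: [3.141, -0.002, -3.141]
contact_force: [0.1, 0.1, 0.7]
gripper_width: 0.0597
grasp_force: 0.0
```

Run:
```python
from h import *
s=env.sense(); print(s["eef_pos"].round(4)); o=[]
for n in("top","side"):
    p,d=env.get_image(n); np.savez(n+"4.npz",p=p,d=d)
    X=[.585,.136,.1]; c=env.camera_info(n);X=c["R"]@X+c["t"]; q=X[:2]/X[2]; u,v=(c["intrinsics"][:2,:2]@q+c["intrinsics"][:2,2]).astype(int)
    o.append(cv2.resize(p[v-40:v+40,u-40:u+40,::-1],(400,400),interpolation=cv2.INTER_CUBIC))
cv2.imwrite("pics/seat1.png",np.hstack(o))
```

```text
[ 0.5896 -0.1344  0.0851]
```

View pics/seat1.png

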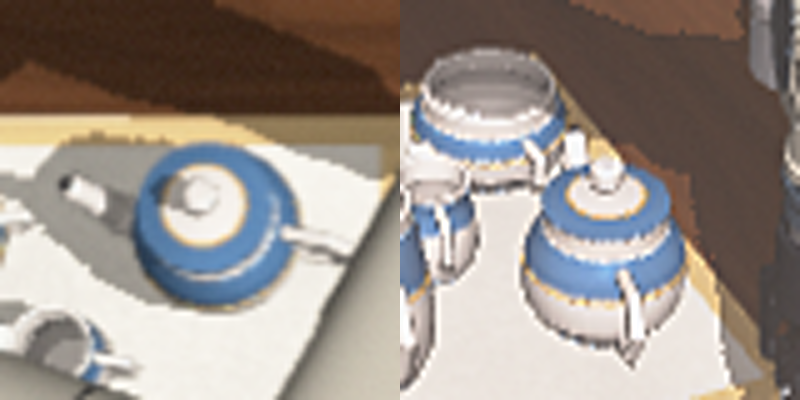

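Both views show the teapot lid seated flush and level, knob at about (200,195) and (605,172). Now the sugar lid.

Call:
jog_arm(targets=[[0,-0.0015,0.02,0,0,0,0.06],[0,0,0.02,0,0,0,0.06],[0,0,0.01,0,0,0,0.06],[0,0,0,0,0,0,0.05],[0,0,0,0,0,0,0.035],[0,0,0,0,0,0,0.028],[0,0,0,0,0,0,0.024],[0,0,0,0,0,0,0.021],[0,0,0,0,0,0,0.012],[0,0,0,0,0,0,0.012],[0,0,0,0,0,0,0.012],[0,0,0,0,0,0,0.012]])

```text
time: 10.28
eef_pos: [0.5906, -0.1363, 0.0363]
tcp_rot: [-3.141, 0.002, -3.141]
contact_force: [-1.2, 0.1, 5.7]
gripper_width: 0.0194
grasp_force: 24.3
```

Call:
jog_arm(targets=[[0,0,-0.005,0,0,0,0.012],[0,0,-0.02,0,0,0,0.012],[0,0,-0.035,0,0,0,0.012],[0,0,-0.035,0,0,0,0.012],[0,0,-0.035,0,0,0,0.012],[0,0,-0.035,0,0,0,0.012],[0,0.012,0,0,0,0,0.012],[0,0.03,0,0,0,0,0.012],[0,0.035,0,0,0,0,0.012],[0.001,0.035,0,0,0,0,0.012],[0.001,0.035,0,0,0,0,0.012],[0.001,0.035,0,0,0,0,0.012],[0.001,0.035,0,0,0,0,0.012],[0.001,0.035,0,0,0,0,0.012],[0,0.035,0,0,0,0,0.012],[0,0.035,0,0,0,0,0.012],[0,0.035,0,0,0,0,0.012],[0,0.035,0,0,0,0,0.012],[0,0.035,0,0,0,0,0.012],[0,0.031,0,0,0,0,0.012]])

```text
time: 11.95
eef_pos: [0.5839, 0.3243, 0.2002]
tcp_rot: [3.141, -0.0, -3.14]
contact_force: [0.6, -0.4, -0.1]
gripper_width: 0.0192
grasp_force: 24.6
```

Call:
jog_arm(targets=[[0,0,0.02,0,0,0,0.012],[0,0,0,0,0,0,0.012],[0,0,0,0,0,0,0.012]])

```text
time: 12.2
eef_pos: [0.5837, 0.322, 0.1791]
tcp_rot: [-3.14, -0.003, -3.14]
contact_force: [-0.9, 1.4, -0.5]
gripper_width: 0.0192
grasp_force: 24.7
```

Call:
jog_arm(targets=[[-0.002,-0.0005,0.02,0,0,0,0.012],[0,0,0.025,0,0,0,0.012],[0,0,0.018,0,0,0,0.012],[0,0,0.01,0,0,0,0.012],[0,0,0,0,0,0,0.012],[0,0,0,0,0,0,0.012]])

```text
time: 12.7
eef_pos: [0.587, 0.3209, 0.1079]
tcp_rot: [3.142, 0.0, 3.141]
contact_force: [-0.6, -0.7, -0.2]
gripper_width: 0.0195
grasp_force: 24.7
```

Run:
```python
from h import *
s=env.sense(); print(s["eef_pos"].round(4)); o=[]
for n in("top","side"):
    p,d=env.get_image(n); np.savez(n+"5.npz",p=p,d=d)
    X=[.585,.322,.08]; c=env.camera_info(n);X=c["R"]@X+c["t"]; q=X[:2]/X[2]; u,v=(c["intrinsics"][:2,:2]@q+c["intrinsics"][:2,2]).astype(int)
    o.append(cv2.resize(p[v-40:v+40,u-40:u+40,::-1],(400,400),interpolation=cv2.INTER_CUBIC))
cv2.imwrite("pics/over2.png",np.hstack(o))
```

```text
[0.587  0.3209 0.1079]
```

View pics/over2.png

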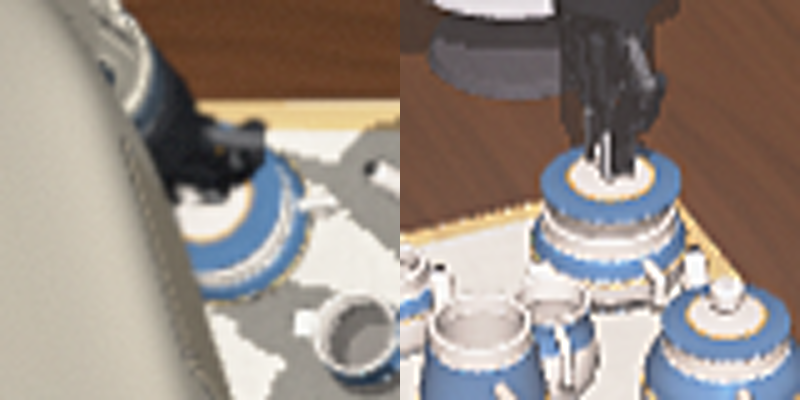

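The sugar lid is centred over the bowl's collar, at about (611,190) against (608,225), so I lower it.

Call:
jog_arm(targets=[[0,0,0.004,0,0,0,0.012],[0,0,0.003,0,0,0,0.012],[0,0,0.003,0,0,0,0.012],[0,0,0,0,0,0,0.012],[0,0,0,0,0,0,0.012]])

```text
time: 13.22
eef_pos: [0.5864, 0.3216, 0.0968]
tcp_rot: [-3.141, -0.0, -3.141]
contact_force: [-0.5, 0.5, -1.7]
gripper_width: 0.0191
grasp_force: 24.7
```

Call:
jog_arm(targets=[[0,0,0.0015,0,0,0,0.012],[0,0,0.001,0,0,0,0.012],[0,0,0,0,0,0,0.012]])

```text
time: 13.47
eef_pos: [0.5866, 0.3216, 0.0944]
tcp_rot: [3.142, 0.0, -3.141]
contact_force: [0.5, -0.0, -1.3]
gripper_width: 0.0192
grasp_force: 24.7
```

Call:
jog_arm(targets=[[0,0,0.001,0,0,0,0.012],[0,0,0.001,0,0,0,0.012],[0,0,0,0,0,0,0.012]])

```text
time: 13.72
eef_pos: [0.5867, 0.3217, 0.0942]
tcp_rot: [3.141, 0.002, -3.141]
contact_force: [-4.1, -1.2, 11.4]
gripper_width: 0.0192
grasp_force: 25.6
```

Call:
jog_arm(targets=[[0,0,0,0,0,0,0.022],[0,0,0,0,0,0,0.028],[0,0,0,0,0,0,0.045],[0,0,0,0,0,0,0.05],[0,0,-0.01,0,0,0,0.05],[0,0,-0.03,0,0,0,0.05],[0,0,-0.035,0,0,0,0.05],[0,0,-0.03,0,0,0,0.05],[0,-0.02,0,0,0,0,0.06],[0,-0.035,0,0,0,0,0.06],[0,-0.035,0,0,0,0,0.06],[0,-0.035,0,0,0,0,0.06],[0,-0.035,0,0,0,0,0.06],[0,-0.035,0,0,0,0,0.06],[0,-0.035,0,0,0,0,0.06],[0,-0.035,0,0,0,0,0.06],[0,-0.035,0,0,0,0,0.06],[0,-0.035,0,0,0,0,0.06],[0,-0.035,0,0,0,0,0.06],[0,-0.035,0,0,0,0,0.06]])

```text
time: 15.38
eef_pos: [0.5867, -0.0852, 0.1984]
tcp_rot: [-3.141, 0.001, -3.141]
contact_force: [0.8, -0.1, 0.1]
gripper_width: 0.0599
grasp_force: 0.0
```

Call:
jog_arm(targets=[[0,-0.035,0,0,0,0,0.06],[0,-0.035,0,0,0,0,0.06],[0,-0.035,0,0,0,0,0.06],[0,-0.035,0,0,0,0,0.06],[0,-0.035,0,0,0,0,0.06],[0,-0.035,0,0,0,0,0.06],[0,-0.03,0,0,0,0,0.06],[0,0,0,0,0,0,0.06],[0,0,0,0,0,0,0.06]])

```text
time: 16.13
eef_pos: [0.5866, -0.3251, 0.1973]
tcp_rot: [3.141, -0.0, 3.14]
contact_force: [0.5, -0.1, -0.1]
gripper_width: 0.0602
grasp_force: 0.0
```

Run:
```python
from meas import *
import meas
meas.B=.0128
s=env.sense(); print(s["eef_pos"].round(4)); o=[]
for n in("top","side"):
    p,d=env.get_image(n); np.savez(n+"6.npz",p=p,d=d)
    X=[.51,.235,.08]; c=env.camera_info(n);X=c["R"]@X+c["t"]; q=X[:2]/X[2]; u,v=(c["intrinsics"][:2,:2]@q+c["intrinsics"][:2,2]).astype(int)
    o.append(cv2.resize(p[v-62:v+62,u-62:u+62,::-1],(400,400),interpolation=cv2.INTER_CUBIC))
    if n=="top":
        rims(n,d,{k:POT[k] for k in("coffee","jam")})
        try: lids(n,p,{k:LID[k] for k in("coffee","jam")},.0128)
        except Exception as e: print(e)
cv2.imwrite("pics/seat2.png",np.hstack(o))
```

```text
[ 0.5866 -0.3251  0.1973]
top pot coffee 0.4254 0.1494 r=0.0283 (want 0.0292) 54 dz -0.0012
top pot jam 0.4291 0.3288 r=0.0223 (want 0.0222) 84 dz -0.0016
max() iterable argument is empty
```

View pics/seat2.png

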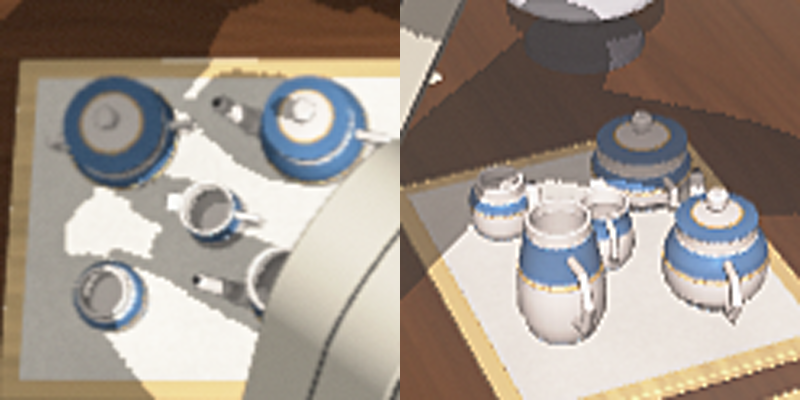

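Both placed lids are flush: sugar at (105,120) and tea at (303,113) in the left crop, pots not moved. Next is the blue-ringed coffee lid at (355,157) in the first view. The pink one at (417,176), off the board, is the look-alike.

Call:
jog_arm(targets=[[-0.008,-0.0035,0.03,0,0,0,0.06],[0,0,0.035,0,0,0,0.06],[0,0,0.035,0,0,0,0.06],[0,0,0.03,0,0,0,0.06],[0,0,0.015,0,0,0,0.06],[0,0,0,0,0,0,0.06],[0,0,0,0,0,0,0.06]])

```text
time: 16.82
eef_pos: [0.5953, -0.3255, 0.0528]
tcp_rot: [3.141, -0.001, -3.139]
contact_force: [-0.3, -0.1, -0.0]
gripper_width: 0.06
grasp_force: 0.0
```

Call:
jog_arm(targets=[[0,-0.003,0.01,0,0,0,0.06],[0,0,0.0075,0,0,0,0.055],[0,0,0,0,0,0,0.05],[0,0,0,0,0,0,0.035],[0,0,0,0,0,0,0.028],[0,0,0,0,0,0,0.024],[0,0,0,0,0,0,0.021],[0,0,0,0,0,0,0.012],[0,0,0,0,0,0,0.012],[0,0,0,0,0,0,0.012],[0,0,0,0,0,0,0.012]])

```text
time: 17.73
eef_pos: [0.5953, -0.3303, 0.0356]
tcp_rot: [-3.141, 0.001, -3.141]
contact_force: [0.2, -1.2, 4.8]
gripper_width: 0.0193
grasp_force: 24.6
```

Call:
jog_arm(targets=[[0,0,-0.005,0,0,0,0.012],[0,0,-0.025,0,0,0,0.012],[0,0,-0.035,0,0,0,0.012],[0,0,-0.035,0,0,0,0.012],[0,0,-0.035,0,0,0,0.012],[0,0,-0.035,0,0,0,0.012],[0.01,0.03,-0.03,0,0,0,0.012],[0.0125,0.034,0,0,0,0,0.012],[0.0125,0.034,0,0,0,0,0.012],[0.0125,0.034,0,0,0,0,0.012],[0.0125,0.034,0,0,0,0,0.012],[0.0125,0.034,0,0,0,0,0.012],[0.0125,0.034,0,0,0,0,0.012],[0.0125,0.034,0,0,0,0,0.012],[0.0125,0.034,0,0,0,0,0.012],[0.0125,0.034,0,0,0,0,0.012],[0.0125,0.034,0,0,0,0,0.012],[0.0125,0.034,0,0,0,0,0.012],[0.0125,0.034,0,0,0,0,0.012],[0.01,0.034,0,0,0,0,0.012]])

```text
time: 19.4
eef_pos: [0.4236, 0.1422, 0.2338]
tcp_rot: [3.141, -0.0, -3.141]
contact_force: [1.3, -0.8, -0.3]
gripper_width: 0.0194
grasp_force: 24.6
```

Call:
jog_arm(targets=[[0,0,0.02,0,0,0,0.012],[0,0,0,0,0,0,0.012],[0,0,0,0,0,0,0.012]])

```text
time: 19.65
eef_pos: [0.4244, 0.1408, 0.2134]
tcp_rot: [-3.141, -0.002, -3.14]
contact_force: [-0.6, -0.5, -0.6]
gripper_width: 0.0194
grasp_force: 24.7
```

Next: x +1 mm, y +8 mm, down to about 0.170.

Call:
jog_arm(targets=[[-0.001,0.008,0,0,0,0,0.012],[0,0,0.015,0,0,0,0.012],[0,0,0.018,0,0,0,0.012],[0,0,0.008,0,0,0,0.012],[0,0,0,0,0,0,0.012],[0,0,0,0,0,0,0.012]])

```text
time: 20.15
eef_pos: [0.4265, 0.1482, 0.1731]
tcp_rot: [3.142, -0.0, 3.141]
contact_force: [-0.3, -0.7, 0.2]
gripper_width: 0.0194
grasp_force: 24.7
```

Run:
```python
from h import *
s=env.sense(); print(s["eef_pos"].round(4)); o=[]
for n in("top","side"):
    p,d=env.get_image(n); np.savez(n+"7.npz",p=p,d=d)
    X=[.425,.149,.14]; c=env.camera_info(n);X=c["R"]@X+c["t"]; q=X[:2]/X[2]; u,v=(c["intrinsics"][:2,:2]@q+c["intrinsics"][:2,2]).astype(int)
    o.append(cv2.resize(p[v-35:v+35,u-35:u+35,::-1],(400,400),interpolation=cv2.INTER_CUBIC))
cv2.imwrite("pics/over3.png",np.hstack(o))
```

```text
[0.4265 0.1482 0.1731]
```

View pics/over3.png

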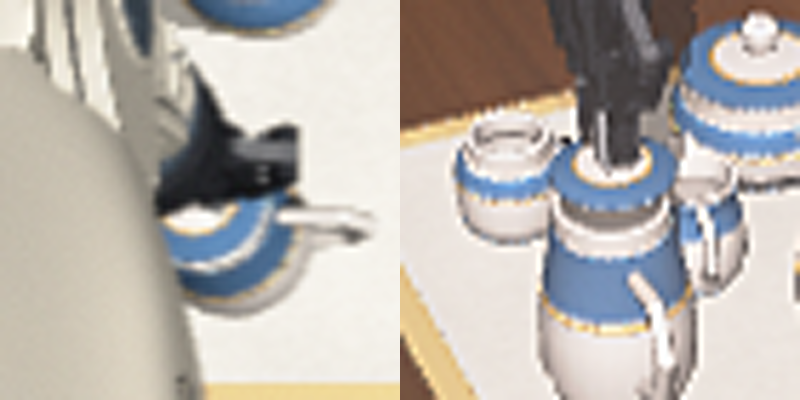

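The coffee lid at about (614,178) is centred on the collar at (614,230), so I lower it.

Call:
jog_arm(targets=[[0,0,0.004,0,0,0,0.012],[0,0,0.004,0,0,0,0.012],[0,0,0.003,0,0,0,0.012],[0,0,0,0,0,0,0.012],[0,0,0,0,0,0,0.012]])

```text
time: 20.67
eef_pos: [0.426, 0.1486, 0.1615]
tcp_rot: [-3.142, -0.0, -3.141]
contact_force: [-0.5, 0.4, 0.3]
gripper_width: 0.0195
grasp_force: 24.7
```

Call:
jog_arm(targets=[[0,0,0.0015,0,0,0,0.012],[0,0,0.0013,0,0,0,0.012],[0,0,0,0,0,0,0.012]])

```text
time: 20.92
eef_pos: [0.4261, 0.1486, 0.1587]
tcp_rot: [-3.142, -0.0, -3.141]
contact_force: [-0.4, 0.2, -0.2]
gripper_width: 0.0191
grasp_force: 24.7
```

Call:
jog_arm(targets=[[0,0,0.001,0,0,0,0.012],[0,0,0.001,0,0,0,0.012],[0,0,0,0,0,0,0.012]])

```text
time: 21.17
eef_pos: [0.4265, 0.1487, 0.1575]
tcp_rot: [3.141, 0.001, -3.141]
contact_force: [-2.0, -0.1, 5.6]
gripper_width: 0.0193
grasp_force: 25.1
```

Contact at 0.1575, as predicted. I release and go to the jam lid at (0.462,-0.328).

Call:
jog_arm(targets=[[0,0,0,0,0,0,0.022],[0,0,0,0,0,0,0.028],[0,0,0,0,0,0,0.045],[0,0,0,0,0,0,0.05],[0,0,-0.01,0,0,0,0.05],[0,0,-0.025,0,0,0,0.05],[0,0,-0.025,0,0,0,0.05],[-0.003,-0.03,0,0,0,0,0.05],[-0.003,-0.034,0,0,0,0,0.05],[-0.003,-0.034,0,0,0,0,0.05],[-0.003,-0.034,0,0,0,0,0.05],[-0.003,-0.034,0,0,0,0,0.05],[-0.003,-0.034,0,0,0,0,0.05],[-0.003,-0.034,0,0,0,0,0.05],[-0.003,-0.034,0,0,0,0,0.05],[-0.003,-0.034,0,0,0,0,0.05],[-0.003,-0.034,0,0,0,0,0.05],[-0.003,-0.034,0,0,0,0,0.05],[-0.002,-0.034,0,0,0,0,0.05],[0,-0.034,0,0,0,0,0.05]])

```text
time: 22.83
eef_pos: [0.4614, -0.2912, 0.2167]
tcp_rot: [3.141, 0.0, -3.141]
contact_force: [0.9, -0.0, 0.1]
gripper_width: 0.05
grasp_force: 0.0
```

Call:
jog_arm(targets=[[0,-0.034,0.02,0,0,0,0.05],[0,0,0.03,0,0,0,0.06],[0,0,0.03,0,0,0,0.06],[0,0,0.03,0,0,0,0.06],[0,0,0.02,0,0,0,0.06],[0,0,0,0,0,0,0.06],[0,0,0,0,0,0,0.06]])

```text
time: 23.42
eef_pos: [0.4612, -0.3231, 0.0864]
tcp_rot: [3.14, -0.002, -3.141]
contact_force: [-0.4, -1.0, 1.1]
gripper_width: 0.06
grasp_force: 0.0
```

Call:
jog_arm(targets=[[-0.001,-0.005,0.01,0,0,0,0.06],[0,0,0.02,0,0,0,0.06],[0,0,0.013,0,0,0,0.06],[0,0,0.008,0,0,0,0.055],[0,0,0,0,0,0,0.05],[0,0,0,0,0,0,0.035],[0,0,0,0,0,0,0.028],[0,0,0,0,0,0,0.024],[0,0,0,0,0,0,0.021],[0,0,0,0,0,0,0.012],[0,0,0,0,0,0,0.012],[0,0,0,0,0,0,0.012],[0,0,0,0,0,0,0.012]])

```text
time: 24.5
eef_pos: [0.463, -0.3289, 0.0367]
tcp_rot: [-3.14, 0.001, -3.141]
contact_force: [0.1, -0.0, 5.5]
gripper_width: 0.0192
grasp_force: 24.5
```

Call:
jog_arm(targets=[[0,0,-0.005,0,0,0,0.012],[0,0,-0.025,0,0,0,0.012],[0,0,-0.035,0,0,0,0.012],[0,0,-0.035,0,0,0,0.012],[0,0,-0.035,0,0,0,0.012],[0,0,-0.035,0,0,0,0.012],[0,0.02,-0.035,0,0,0,0.012],[0,0.03,-0.012,0,0,0,0.012],[0.003,0.034,0,0,0,0,0.012],[0.003,0.034,0,0,0,0,0.012],[0.003,0.034,0,0,0,0,0.012],[0.003,0.034,0,0,0,0,0.012],[0.003,0.034,0,0,0,0,0.012],[0.003,0.034,0,0,0,0,0.012],[0.003,0.034,0,0,0,0,0.012],[0.003,0.034,0,0,0,0,0.012],[0.003,0.034,0,0,0,0,0.012],[0.003,0.034,0,0,0,0,0.012],[0.003,0.034,0,0,0,0,0.012],[0,0.034,0,0,0,0,0.012]])

```text
time: 26.17
eef_pos: [0.428, 0.1313, 0.2533]
tcp_rot: [3.142, -0.0, -3.141]
contact_force: [0.7, 0.1, -0.6]
gripper_width: 0.019
grasp_force: 24.6
```

Call:
jog_arm(targets=[[0,0.034,0,0,0,0,0.012],[0,0.034,0,0,0,0,0.012],[0,0.034,0,0,0,0,0.012],[0,0.034,0,0,0,0,0.012],[0,0.034,0,0,0,0,0.012],[0,0.02,0,0,0,0,0.012],[0,0,0.025,0,0,0,0.012],[0,0,0.03,0,0,0,0.012],[0,0,0.03,0,0,0,0.012],[0,0,0.02,0,0,0,0.012],[0,0,0,0,0,0,0.012],[0,0,0,0,0,0,0.012]])

```text
time: 27.17
eef_pos: [0.4285, 0.3194, 0.1477]
tcp_rot: [-3.141, -0.002, -3.141]
contact_force: [0.6, 0.7, -0.1]
gripper_width: 0.0193
grasp_force: 24.6
```

Next: x +1.5 mm, y +9.5 mm, down to about 0.103.

Call:
jog_arm(targets=[[-0.0015,0.0095,0.01,0,0,0,0.012],[0,0,0.02,0,0,0,0.012],[0,0,0.01,0,0,0,0.012],[0,0,0.005,0,0,0,0.012],[0,0,0,0,0,0,0.012],[0,0,0,0,0,0,0.012]])

```text
time: 27.67
eef_pos: [0.4308, 0.3293, 0.1034]
tcp_rot: [3.141, 0.0, -3.141]
contact_force: [0.3, -0.3, 0.7]
gripper_width: 0.0192
grasp_force: 24.6
```

Run:
```python
from h import *
s=env.sense(); print(s["eef_pos"].round(4)); o=[]
for n in("top","side"):
    p,d=env.get_image(n); np.savez(n+"8.npz",p=p,d=d)
    X=[.43,.329,.08]; c=env.camera_info(n);X=c["R"]@X+c["t"]; q=X[:2]/X[2]; u,v=(c["intrinsics"][:2,:2]@q+c["intrinsics"][:2,2]).astype(int)
    o.append(cv2.resize(p[v-35:v+35,u-35:u+35,::-1],(400,400),interpolation=cv2.INTER_CUBIC))
cv2.imwrite("pics/over4.png",np.hstack(o))
```

```text
[0.4308 0.3293 0.1034]
```

View pics/over4.png

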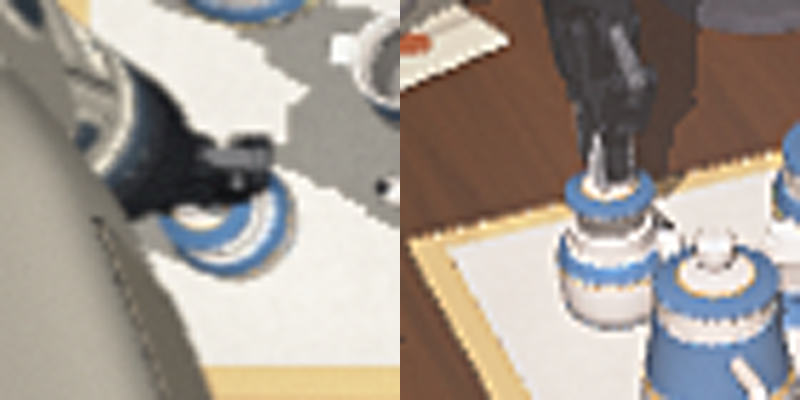

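The jam lid at about (611,198) is centred over its pot at (609,235). The coffee lid beside it, at (715,280), is seated. I lower it.

Call:
jog_arm(targets=[[0,0,0.004,0,0,0,0.012],[0,0,0.004,0,0,0,0.012],[0,0,0.003,0,0,0,0.012],[0,0,0,0,0,0,0.012],[0,0,0,0,0,0,0.012]])

```text
time: 28.18
eef_pos: [0.4304, 0.329, 0.0916]
tcp_rot: [-3.141, -0.0, -3.141]
contact_force: [-1.2, 0.2, -0.3]
gripper_width: 0.0193
grasp_force: 24.6
```

Call:
jog_arm(targets=[[0,0,0.0015,0,0,0,0.012],[0,0,0.0012,0,0,0,0.012],[0,0,0,0,0,0,0.012]])

```text
time: 28.43
eef_pos: [0.4306, 0.3291, 0.0892]
tcp_rot: [3.142, 0.0, -3.141]
contact_force: [-0.4, 0.0, 0.4]
gripper_width: 0.0195
grasp_force: 24.7
```

Call:
jog_arm(targets=[[0,0,0.001,0,0,0,0.012],[0,0,0.0008,0,0,0,0.012],[0,0,0,0,0,0,0.012]])

```text
time: 28.68
eef_pos: [0.4312, 0.3294, 0.0887]
tcp_rot: [3.14, 0.002, -3.141]
contact_force: [-2.3, -1.1, 10.7]
gripper_width: 0.0195
grasp_force: 25.5
```

Contact at the expected height. I release, rise, and move clear over the gap between the boards to look.

Call:
jog_arm(targets=[[0,0,0,0,0,0,0.022],[0,0,0,0,0,0,0.028],[0,0,0,0,0,0,0.045],[0,0,0,0,0,0,0.05],[0,0,-0.01,0,0,0,0.05],[0,0,-0.03,0,0,0,0.05],[0,0,-0.035,0,0,0,0.05],[0,0,-0.035,0,0,0,0.05],[0,0,-0.03,0,0,0,0.05],[0,-0.02,-0.02,0,0,0,0.05],[0,-0.035,0,0,0,0,0.05],[0,-0.035,0,0,0,0,0.05],[0,-0.035,0,0,0,0,0.05],[0,-0.035,0,0,0,0,0.05],[0,-0.035,0,0,0,0,0.05],[0,-0.035,0,0,0,0,0.05],[0,-0.035,0,0,0,0,0.05],[0,-0.035,0,0,0,0,0.05],[0,-0.035,0,0,0,0,0.05],[0,-0.035,0,0,0,0,0.05]])

```text
time: 30.35
eef_pos: [0.4303, -0.0425, 0.2482]
tcp_rot: [-3.141, 0.001, -3.141]
contact_force: [1.4, 0.7, 0.7]
gripper_width: 0.0498
grasp_force: 0.0
```

Call:
jog_arm(targets=[[0,-0.035,0,0,0,0,0.05],[0,-0.035,0,0,0,0,0.05],[0,-0.035,0,0,0,0,0.05],[0,-0.035,0,0,0,0,0.05],[0,-0.03,0,0,0,0,0.05],[0,-0.03,0,0,0,0,0.05],[0,-0.03,0,0,0,0,0.05],[0,0,0,0,0,0,0.05]])

```text
time: 31.02
eef_pos: [0.4309, -0.2754, 0.2473]
tcp_rot: [-3.14, -0.0, 3.139]
contact_force: [0.1, 0.6, -0.1]
gripper_width: 0.0502
grasp_force: 0.0
```

Run:
```python
from h import *
s=env.sense(); print(s["eef_pos"].round(4)); o=[]
for n in("top","side"):
    p,d=env.get_image(n); P=cloud(n,d)
    X=[.51,.235,.08]; c=env.camera_info(n);X=c["R"]@X+c["t"]; q=X[:2]/X[2]; u,v=(c["intrinsics"][:2,:2]@q+c["intrinsics"][:2,2]).astype(int)
    o.append(cv2.resize(p[v-62:v+62,u-62:u+62,::-1],(400,400),interpolation=cv2.INTER_CUBIC))
    for k,x,y,h in(("tea",.583,.136,.088),("sugar",.586,.3215,.066),("coffee",.425,.1487,.13),("jam",.43,.329,.06)):
        if n=="side": y-=.008
        z=P[...,2][np.hypot(P[...,0]-x,P[...,1]-y)<.014]; print(n,k,"knob top %.4f want %.4f"%(np.nanpercentile(z,93),.0128+h+.032))
cv2.imwrite("pics/final.png",np.hstack(o))
```

```text
[ 0.4309 -0.2754  0.2473]
top tea knob top 0.1349 want 0.1328
top sugar knob top 0.1127 want 0.1108
top coffee knob top 0.1759 want 0.1748
top jam knob top 0.1062 want 0.1048
side tea knob top 0.1326 want 0.1328
side sugar knob top 0.1093 want 0.1108
side coffee knob top 0.1733 want 0.1748
side jam knob top 0.1057 want 0.1048
```

View pics/final.png

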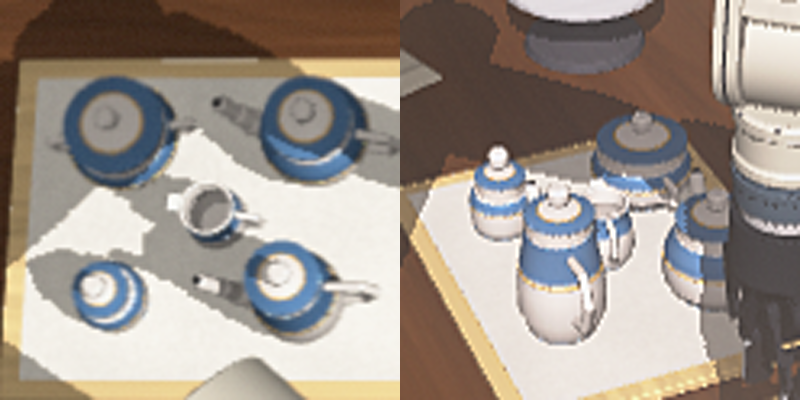

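All four lids are flush, knob up, at (105,120), (303,113), (285,272) and (100,288). Knob heights are within about 2 mm of the seated values, and the pots and jug haven't moved.

```bash
python3 -c "
from rig import env
print(env.sign_off())"
```

```text
the job is handed in; nothing more can be done
None
```

All four lids are on their pots, knob up and fully seated, and the job is handed in at about 31 s on the robot's clock; the cream jug and egg cup were left alone.

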